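Set the coin hopper's stop pin and hold the gate open

TASK

Let the batch of large coins down from the feed hopper: take the stop pin with the green head out of its wooden block and put it fully home in the green-ringed hole of the hopper's stop rail, and only then pull the spring-closed gate out by its red knob until its yellow lug comes up against the pin, so that all the coins drop into the pan below. The gate snaps shut when let go, so finish while still gripping the knob and holding the gate out at the pin. Leave the tray of sorted coins, the marker pen and the sticky notes where they are.

Things in the scene. Friction and masses are not known exactly. Their poses are not given: they have to be found in the camera images.
- hopper: The coin feed hopper, a bench device fixed to the table: grey frame 150 x 150 mm, clear funnel with green rim (top 214 mm high), a clear catch pan 110 x 108 mm underneath. Origin: on the table under the middle of the funnel. Its -x axis is the direction in which the gate pulls out (two aluminium guides run 205 mm that way, tops 104 mm high), z up. In this frame the funnel's upright front wall is at x = -32 mm and everything from there to x = -205 mm is lower than 155 mm.
- stop_hole (a point): Centre of the mouth of the stop hole to use, the one with the green ring, on top of the steel stop rail (100 mm above the table) beside the gate; the outermost (farthest from the funnel) of three upright holes 18 mm apart. Hole 10 mm across with a small chamfer, 34 mm deep. At (-165, -66, 100) mm in the hopper frame; axes as the hopper's.
- pan (a point): Centre of the catch pan's floor under the funnel, 6 mm above the table. The pan's walls are 34 mm high.
- gate (a joint): Opening of the spring-closed slide gate in m: 0 shut, grows as it is pulled out along the hopper's -x; free travel 0.078. The return spring pulls with about 4 N at the start and 9 N at 0.062. A yellow lug on the gate meets the head of a pin standing in the green-ringed hole at about 0.061 to 0.064 (about 0.044 and 0.026 for the other two holes); a green line across the gate plate comes out from under the front of the funnel there.
- knob_grip (a point): Place to grip the red upright round knob on the outer end of the gate: on its axis, 133 mm above the table, at (-125, 0, 133) mm in the hopper frame with the gate shut, moving with the gate (its top is at 152 mm, the gate plate at 99 mm). The knob is 24 mm across and can be gripped from above at any angle.
- pin: The stop pin, 66 mm long, 50 g: a steel shank 8 mm across and 30 mm long (tapered tip) under a green cylindrical head 22 mm across and 36 mm high. Origin at the tip of the shank, z up along the pin towards the head. Pushed fully home, the head's underside rests on the rail. It loosely fits its holes (1 mm of play all round).
- pin_head (a point): Centre of the stop pin's green head, 48 mm above the tip of the shank: the place to grip it. At the start the pin stands upright in its wooden block with this point 58 mm above the table (head from 40 to 76 mm).
- pin_tip (a point): Tip of the stop pin's shank.
- pin_block: Wooden parking block of the stop pin, 75 x 55 x 40 mm, fixed to the table; origin under its centre, where the one hole (10 mm across, 34 mm deep) is.
- coin_box: Bystander: clear plastic tray with sorted coins, 110 x 85 x 30 mm; origin under its centre.
- marker: Bystander: red marker pen lying on the table, 120 mm long along its x, 14 mm thick; origin near its middle, on the table.
- notes: Bystander: pad of yellow sticky notes, 76 x 76 x 10 mm; origin under its centre.
- coin0_center (a point): Centre of one of the six large coins (26 mm across, 2.5 mm thick, 12 g) that lie on the shut gate in the funnel's throat at the start, about 100 mm above the table; they fall into the pan when the gate is pulled from under them.
- coin1_center (a point): Centre of one of the six large coins (26 mm across, 2.5 mm thick, 12 g), as coin0.
- coin2_center (a point): Centre of one of the six large coins (26 mm across, 2.5 mm thick, 12 g), as coin0.
- coin3_center (a point): Centre of one of the six large coins (26 mm across, 2.5 mm thick, 12 g), as coin0.
- coin4_center (a point): Centre of one of the six large coins (26 mm across, 2.5 mm thick, 12 g), as coin0.
- coin5_center (a point): Centre of one of the six large coins (26 mm across, 2.5 mm thick, 12 g), as coin0.
Things that resemble listed ones, but are neither listed nor needed, are in the scene too. There is more than one size of the pin; the job needs the smaller.

How it is judged:
On the way, in this order (a step that is already met when the one before it is completed fails the run):
1. the stop pin stands fully home in the green-ringed hole, let go (z of pin_tip in the frame of stop_hole below -0.026 m and horizontal distance between pin_tip and stop_hole below 0.004 m and angle between pin's own z axis and vertical below 0.14 rad and contact force between the fingers and pin below 0.3 N), for 0.2 s.
2. the gate is pulled out to the stop pin by its knob (value of joint gate between 0.057 and 0.069 m and contact force between the fingers and gate above 3 N), for 0.3 s.
At the end, for the whole second after the job is handed in: The fingers still hold the red knob (over 3 N) with the gate 57 to 69 mm open; the pin is home in the green-ringed hole (tip at least 26 mm deep, within 4 mm of its axis, tilted under 8 degrees); all six coins lie in the pan (below 45 mm, within 75 mm of its centre) (all of step 2 and z of pin_tip in the frame of stop_hole below -0.026 m and horizontal distance between pin_tip and stop_hole below 0.004 m and angle between pin's own z axis and vertical below 0.14 rad and height (world z) of each of coin0_center, coin1_center, coin2_center, coin3_center, coin4_center, coin5_center below 0.045 m and horizontal distance between each of coin0_center, coin1_center, coin2_center, coin3_center, coin4_center, coin5_center and pan below 0.075 m); the arm keeps its last pose, push and grip.
It fails at once if the gate is pulled out (over 15 mm) while the stop pin is not in the green-ringed hole (value of joint gate above 0.015 m and (z of pin_tip in the frame of stop_hole above -0.015 m or horizontal distance between pin_tip and stop_hole above 0.008 m)).
It fails at once if the tray of sorted coins is pushed away (over 20 mm) (distance of coin_box from where it was at the start of the episode above 0.02 m).
It fails at once if the marker pen is pushed away (over 20 mm) (distance of marker from where it was at the start of the episode above 0.02 m).
It fails at once if the pad of sticky notes is pushed away (over 20 mm) (distance of notes from where it was at the start of the episode above 0.02 m).
It also fails if it takes over 64 s, if anything falls off the work surface, if the arm or the gripper's body presses on something with over 40 N, if the wrist force passes 120 N, or if a joint passes its speed limit or range.

ROBOT

A 6-joint arm with a two-finger parallel gripper is mounted at the origin on the work surface. World frame = base frame: x ahead of the robot, y to its left, z up, the work surface at z = 0. Lengths are in m, angles in rad, forces in N, time in s.
With the tool pointing down it reaches from about 0.35 to 0.875 m from the base axis. Payload 4.2 kg.
Tool frame: the origin (TCP) lies between the finger pads; the fingertips stand 8 mm ahead of it and the grasp point (between the pads) lies 11 mm behind it (ctrl.finger_overhang is the distance from the TCP to the fingertips, in m); z points along the fingers, y is the line along which they close (so a half turn about z gives the same grasp; the last joint's range is limited). The gripper opens to 87 mm and grips with 3 to 60 N. Pads are 19 mm wide; open, the fingers measure 117 mm over their backs; the gripper's body (75 mm by 190 mm) begins 51 mm behind the grasp point.
Start: joints at [-1.011, 0.385, 0.008, 0, -1.194, -0.259], TCP at [0.185, -0.597, 0.231] pointing down, gripper open.
Joint ranges: [-3.14, 3.14], [-1.21, 2.06], [-1.07, 1.41], [-3.16, 2.05], [-2.99, -0.16], [-3.1, 3.1]. Speed limits (rad/s): [2.79, 2.79, 3.14, 3.14, 3.14, 3.14].

INTERFACE

Orientations are given as a unit quaternion [w, x, y, z].
In Python, from bench import status, cams, ctrl gives the robot as it stands.
- The arm moves only by the tool arm_command, never from a script. Its argument "plan" is a list that holds one entry, the list of rows, each a list of 7 numbers: the shift along the world's x, y, z in mm, then the turn, a rotation vector about the world's x, y, z in degrees, then the opening, from 0 (shut) to 1 (fully open). A call has 1 to 20 rows; each row is the pose to reach, as a shift and turn from the pose commanded when the call began; what a row does not reach only later rows make up. A row lasts 1/10 s, in which the tool goes at most 50 mm and 8.59 degrees, less where a joint would pass 70% of its speed; a pose out of reach is approached as far as the arm can. A call with a gripper value outside its range is refused whole. The fingers move at their own pace and stop on an object; "grip_force" is the grip in N (left out, the last holds). Time passes only in rows, so rows that repeat a pose let the fingers close. It gives the time, the measured TCP pose, the force, the opening and the grip force at its end, in the units of the state.
- status.read_state(): the state, without advancing time (a new reading comes with each control period).
- cams.snapshot(name): name is "scene" or "top"; returns the picture (420x560x3 uint8, red, green, blue); there is no depth.
- cams.camera_model(name): a dict with "fx", "fy", "cx", "cy" (pixels), "view" (4x4, takes a point from world to camera coordinates). Camera axes: x right, y up, looking along -z (the intrinsics and any distortion apply to the point x, -y, -z); pixel columns grow to the right and rows downward; lengths in m; the calibration is good to about 2 mm. A picture is of the moment at which its call begins. camera_model takes no time and is no camera call.
- ctrl.close_job(): hands the job in; it is judged then, once.
The state is a dict: "time_s": time; "qpos": joint angles; "joint_vel": joint speeds; "tau": joint torques, N m; "position": TCP position; "ee_rot": TCP orientation; "contact_force": force on the tool from outside, world axes, zero at the start; "wrist_torque": the same for the moment, N m; "gripper_width": finger opening in m; "finger_force": force on a finger pad.
Only numpy, scipy, OpenCV 4.12 (cv2) and the standard library are available. Lean on these libraries where they do the work, as an engineer would, in place of code of your own. Each camera call takes 0.05 s, during which the arm holds its last target. There are 200 camera calls.

## Working session

There is one attempt and no reset: what is moved stays moved. The work goes in short steps, Python scripts to look and compute and a tool call to move; the robot and the scene stay as the last step left them, time stands still between calls to the robot, and variables do not carry over. Pictures are saved under pics/ and viewed, at most 10 in all, crops included, and the job is handed in when it is done.

Besides the shell and the picture viewer there is one more tool, called after "Emit:" as name([rows], argument=value, ...), one row to a line, values as JSON. arm_command: Moves the arm, as the interface text tells. Its arguments: {"type":"object","properties":{"plan":{"type":"array"},"grip_force":{"type":"number"}},"required":["plan"]}

```bash
mkdir -p pics; python3 - <<'E'
from bench import status,cams,ctrl
import cv2,numpy as np
for n in("scene","top"):
    im=cams.snapshot(n); cv2.imwrite(f"pics/{n}0.png",im[:,:,::-1]); m=cams.camera_model(n); print({k:(np.round(v,3).tolist() if k=="view" else v) for k,v in m.items()})
s=status.read_state();print(s["time_s"],s["position"],s["ee_rot"],s["gripper_width"])
E
```

```text
{'fx': 457.68972242127745, 'fy': 457.68972242127745, 'cx': 279.69748632075067, 'cy': 210.7984544640108, 'view': [[-0.605, 0.796, -0.004, 0.344], [-0.621, -0.468, 0.629, 0.294], [0.499, 0.382, 0.778, -1.377], [0.0, 0.0, 0.0, 1.0]]}
{'fx': 518.2485354980308, 'fy': 518.2485354980308, 'cx': 283.42445855441076, 'cy': 214.9558054018501, 'view': [[0.022, -1.0, 0.001, -0.006], [0.995, 0.022, 0.092, -0.603], [-0.092, -0.001, 0.996, -1.352], [0.0, 0.0, 0.0, 1.0]]}
0.1 [ 0.18503859 -0.5964288   0.22955688] [-2.02068554e-04 -1.49759536e-01  9.88721944e-01  9.78404469e-04] 0.08674360613517805
```

View pics/scene0.png

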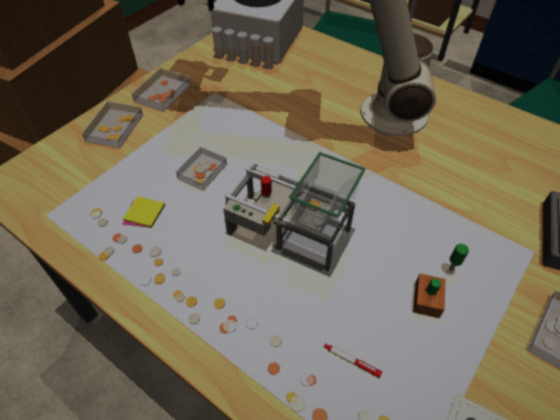

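View pics/top0.png

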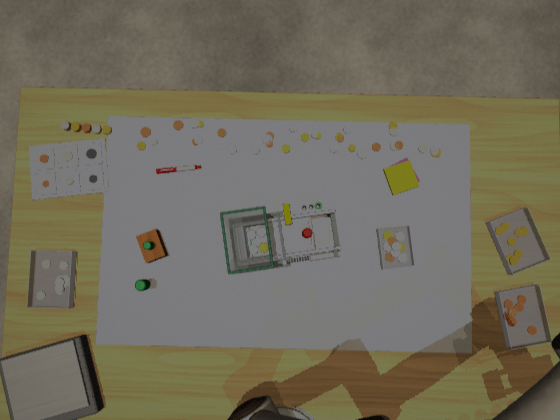

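The scene view shows the block pin at about (433,286), with the loose bigger one at (459,255). The knob is at (266,185) and the green ring near (237,207). In the top view the block pin is at (148,245), the bigger pin at (141,285), the knob at (307,233) and the green ring at (319,206). The gate pulls out towards world −y.

```bash
cat > h.py <<'E'
from bench import status,cams,ctrl
import cv2,numpy as np
def ray(n,u,v):
    m=cams.camera_model(n);V=np.array(m["view"]);R=V[:3,:3]
    d=R.T@np.array([(u-m["cx"])/m["fx"],-(v-m["cy"])/m["fy"],-1]);return -R.T@V[:3,3],d
def onz(n,u,v,z):
    o,d=ray(n,u,v);return o+d*(z-o[2])/d[2]
def proj(n,p):
    m=cams.camera_model(n);c=(np.array(m["view"])@np.append(p,1))[:3]
    return m["cx"]+m["fx"]*c[0]/-c[2],m["cy"]+m["fy"]*-c[1]/-c[2]
def tri(a,b):
    (o1,d1),(o2,d2)=ray("top",*a),ray("scene",*b)
    t=np.linalg.lstsq(np.c_[d1,-d2],o2-o1,rcond=None)[0];p,q=o1+t[0]*d1,o2+t[1]*d2
    return (p+q)/2,np.linalg.norm(p-q)
def blobs(im,lo,hi,box,amin=4):
    x0,y0,x1,y1=box;h=cv2.cvtColor(im[y0:y1,x0:x1],cv2.COLOR_RGB2HSV)
    n,l,s,c=cv2.connectedComponentsWithStats(cv2.inRange(h,lo,hi))
    return [(np.round(c[i]+[x0,y0],1).tolist(),(s[i][:4]+[x0,y0,0,0]).tolist(),int(s[i][4])) for i in range(1,n) if s[i][4]>=amin]
E
python3 - <<'E'
from h import *
G=((45,90,30),(90,255,255));R=((0,150,60),(8,255,255));Y=((22,150,80),(34,255,255))
B={"top":[(G,(125,225,170,300)),(G,(297,198,328,212)),(R,(295,222,320,245)),(Y,(275,195,297,230)),(((5,150,60),(20,255,255)),(130,222,172,270))],
"scene":[(G,(410,235,475,300)),(G,(225,195,262,225)),(R,(255,170,278,200)),(Y,(255,200,285,225))]}
out=[]
for n in B:
    im=cv2.imread(f"pics/{n}0.png")[:,:,::-1].copy()
    for (lo,hi),b in B[n]: print(n,b,blobs(im,lo,hi,b))
t=cv2.imread("pics/top0.png")[190:280,205:355];s=cv2.imread("pics/scene0.png")[150:275,210:380]
t=cv2.convertScaleAbs(cv2.resize(t,None,fx=4,fy=4,interpolation=2),alpha=1.6);s=cv2.resize(s,(600,441)[::1],interpolation=2)
cv2.imwrite("pics/t1.png",t);cv2.imwrite("pics/s1.png",s)
E
```

```text
top (125, 225, 170, 300) [([147.0, 245.0], [143, 242, 9, 7], 50), ([140.2, 284.8], [135, 280, 11, 11], 100)]
top (297, 198, 328, 212) [([318.1, 205.4], [315, 202, 7, 7], 22)]
top (295, 222, 320, 245) [([306.9, 232.7], [303, 228, 9, 10], 70)]
top (275, 195, 297, 230) [([286.9, 213.7], [283, 204, 9, 21], 121)]
top (130, 222, 172, 270) [([151.0, 245.9], [137, 230, 28, 32], 501)]
scene (410, 235, 475, 300) [([460.3, 253.2], [452, 244, 16, 21], 186), ([434.6, 285.2], [429, 279, 12, 15], 103)]
scene (225, 195, 262, 225) [([236.1, 207.5], [233, 205, 7, 6], 20)]
scene (255, 170, 278, 200) [([265.6, 180.0], [261, 176, 10, 9], 67)]
scene (255, 200, 285, 225) [([270.5, 213.1], [263, 204, 16, 19], 139)]
```

View pics/t1.png

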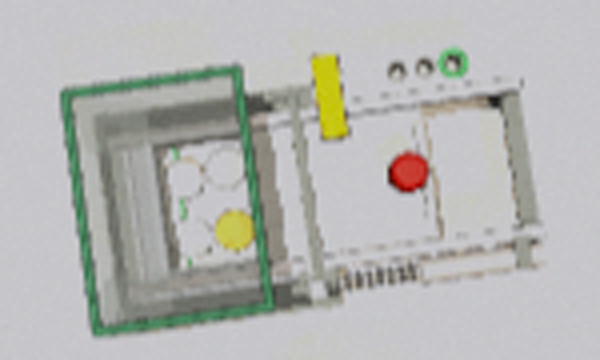

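View pics/s1.png

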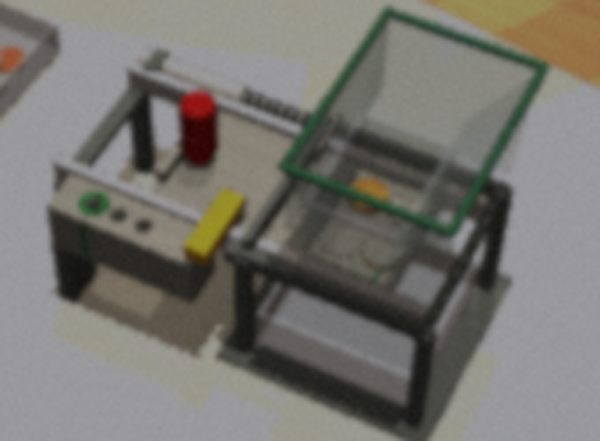

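The crops show the ring as the outermost of three holes, at the end away from the funnel. The yellow lug is near the funnel and the red knob is on the gate.

```bash
python3 - <<'E'
from h import *
np.set_printoptions(precision=4,suppress=True)
for nm,a,b,z in [("ring",(318.1,205.4),(236.1,207.5),.1),("pin",(147,245),(434.6,285.2),.07),("big",(140.2,284.8),(460.3,253.2),.1)]:
    print(nm,tri(a,b),onz("top",*a,z),onz("scene",*b,z))
# knob top z .152, side-lit: top mask
print("knob",onz("top",306.9,232.7,.15),onz("scene",265.6,180,.15))
# hopper axes from funnel rim corners z=.214 (top crop px/4 + offset)
c=np.array([(66,91),(239,68),(269,306),(96,331)])/4+[205,190]
P=np.array([onz("top",*q,.214) for q in c]);print(P);
print("rim centre",P.mean(0)); e=(P[1]-P[0]+P[2]-P[3]);print("-x dir deg",np.degrees(np.arctan2(e[1],e[0])))
f=P[3]-P[0]+P[2]-P[1];print("y dir deg",np.degrees(np.arctan2(f[1],f[0])))
r=onz("top",318.1,205.4,.1);k=onz("top",306.9,232.7,.15)
d=k-r;print("ring->knob",d,"expect (40,66) angle",np.degrees(np.arctan2(d[1],d[0])-np.arctan2(66,40)))
# block corners
im=cv2.imread("pics/top0.png")[:,:,::-1].copy();h=cv2.cvtColor(im[222:270,130:172],cv2.COLOR_RGB2HSV)
m=cv2.inRange(h,(3,120,40),(92,255,255));k=max(cv2.findContours(m,0,1)[0],key=cv2.contourArea)
(cx,cy),wh,an=cv2.minAreaRect(k);print("block",onz("top",cx+130,cy+222,.035),wh,an)
E
```

```text
ring (array([ 0.6226, -0.08  ,  0.0994]), np.float64(0.0002822949379530093)) [ 0.6224 -0.0798  0.1   ] [ 0.623  -0.0797  0.1   ]
pin (array([0.5141, 0.3567, 0.0643]), np.float64(0.0006293657738104309)) [0.5138 0.3555 0.07  ] [0.5182 0.3567 0.07  ]
big (array([0.4125, 0.3674, 0.0695]), np.float64(0.0018202964336768454)) [0.4137 0.3599 0.1   ] [0.4378 0.3675 0.1   ]
knob [ 0.5498 -0.0505  0.15  ] [ 0.5536 -0.0491  0.15  ]
[[0.5876 0.1497 0.214 ]
 [0.6031 0.0505 0.214 ]
 [0.4671 0.0299 0.214 ]
 [0.4508 0.1281 0.214 ]]
rim centre [0.5271 0.0896 0.214 ]
-x dir deg -80.825371359808
y dir deg -171.20633135473773
ring->knob [-0.0726  0.0293  0.05  ] expect (40,66) angle 99.25452960401259
block [0.5131 0.3552 0.035 ] (28.909168243408203, 21.184452056884766) 69.44395446777344
```

Ring, knob and hopper axes agree: −x at −81° azimuth, and the expected ring-to-knob offset checks out. The pin is at (0.514, 0.356). Next is a high traverse that goes around the base.

Emit:
arm_command([
  [[0, 0, 50, 0, 0, 0, 1], [0, 0, 100, 0, 0, 0, 1], [45, 45, 100, 0, 0, -8, 1], [80, 80, 100, 0, 0, -8, 1], [110, 120, 100, 0, 0, -8, 1], [140, 160, 100, 0, 0, -8, 1], [170, 200, 100, 0, 0, -8, 1], [200, 240, 100, 0, 0, -8, 1], [230, 280, 100, 0, 0, -8, 1], [250, 320, 100, 0, 0, -8, 1], [265, 360, 100, 0, 0, -8, 1], [275, 405, 100, 0, 0, -8, 1], [285, 450, 100, 0, 0, -8, 1], [295, 495, 100, 0, 0, -8, 1], [305, 540, 100, 0, 0, -8, 1], [310, 585, 100, 0, 0, -8, 1], [315, 630, 100, 0, 0, -8, 1], [320, 675, 100, 0, 0, -8, 1], [325, 720, 100, 0, 0, -8, 1], [325, 765, 100, 0, 0, -8, 1]],
], grip_force=25)

```text
time_s: 2.1
position: [0.51, 0.17, 0.33]
ee_rot: [-0.0, -0.081, 0.997, -0.0]
contact_force: [0.8, 0.2, -0.2]
gripper_width: 0.0868
finger_force: 0.0
```

Emit:
arm_command([
  [[0, 45, 0, 0, 0, 0, 1], [0, 90, 0, 0, 0, 0, 1], [5, 135, 0, 0, 0, 0, 1], [5, 180, 0, 0, 0, 0, 1], [5, 188, -50, 0, 0, 0, 1], [5, 188, -100, 0, 0, 0, 1], [5, 188, -145, 0, 0, 0, 1], [5, 188, -180, 0, 0, 0, 1], [5, 188, -180, 0, 0, 0, 1], [5, 188, -180, 0, 0, 0, 1], [5, 188, -180, 0, 0, 0, 1]],
])

```text
time_s: 3.2
position: [0.5165, 0.3572, 0.1533]
ee_rot: [0.002, -0.081, 0.997, 0.001]
contact_force: [1.1, -0.3, 0.4]
gripper_width: 0.0866
finger_force: 0.0
```

Emit:
arm_command([
  [[-2, 0, -35, 0, 0, 0, 1], [-2, 0, -65, 0, 0, 0, 1], [-2, 0, -85, 0, 0, 0, 1], [-2, 0, -97, 0, 0, 0, 1], [-2, 0, -97, 0, 0, 0, 1], [-2, 0, -97, 0, 0, 0, 0.6], [-2, 0, -97, 0, 0, 0, 0.3], [-2, 0, -97, 0, 0, 0, 0], [-2, 0, -97, 0, 0, 0, 0], [-2, 0, -97, 0, 0, 0, 0], [-2, 0, -97, 0, 0, 0, 0], [-2, 0, -97, 0, 0, 0, 0], [-2, 0, -97, 0, 0, 0, 0], [-2, 0, -97, 0, 0, 0, 0]],
])

```text
time_s: 4.6
position: [0.5132, 0.3561, 0.0535]
ee_rot: [-0.0, -0.081, 0.997, -0.0]
contact_force: [0.2, -0.6, 0.1]
gripper_width: 0.0231
finger_force: 0.0
```

Emit:
arm_command([
  [[0, 0, 0, 0, 0, 0, 0], [0, 0, 0, 0, 0, 0, 0], [0, 0, 0, 0, 0, 0, 0], [0, 0, 0, 0, 0, 0, 0]],
])

```text
time_s: 5.0
position: [0.5132, 0.3561, 0.0535]
ee_rot: [-0.0, -0.081, 0.997, -0.0]
contact_force: [-0.5, 0.4, -2.0]
gripper_width: 0.0213
finger_force: 25.0
```

Emit:
arm_command([
  [[0, 0, 20, 0, 0, 0, 0], [0, 0, 45, 0, 0, 0, 0], [0, 0, 90, 0, 0, 0, 0], [0, 0, 135, 0, 0, 0, 0], [0, 0, 180, 0, 0, 0, 0], [0, 0, 225, 0, 0, 0, 0], [0, 0, 270, 0, 0, 0, 0], [11, -44, 270, 0, 0, 0, 0], [22, -87, 270, 0, 0, 0, 0], [33, -130, 270, 0, 0, 0, 0], [44, -174, 270, 0, 0, 0, 0], [55, -218, 270, 0, 0, 0, 0], [66, -262, 270, 0, 0, 0, 0], [77, -306, 270, 0, 0, 0, 0], [88, -350, 270, 0, 0, 0, 0], [99, -394, 270, 0, 0, 0, 0], [109, -436, 270, 0, 0, 0, 0], [109, -436, 230, 0, 0, 0, 0], [109, -436, 190, 0, 0, 0, 0], [109, -436, 150, 0, 0, 0, 0]],
])

```text
time_s: 7.0
position: [0.6218, -0.0806, 0.2022]
ee_rot: [0.0, -0.08, 0.997, 0.0]
contact_force: [0.9, -0.3, -0.9]
gripper_width: 0.0211
finger_force: 25.0
```

Emit:
arm_command([
  [[0, 0, -25, 0, 0, 0, 0], [0, 0, -25, 0, 0, 0, 0], [0, 0, -25, 0, 0, 0, 0]],
])

```text
time_s: 7.3
position: [0.6227, -0.0801, 0.1792]
ee_rot: [0.0, -0.081, 0.997, -0.0]
contact_force: [0.8, 0.2, 0.3]
gripper_width: 0.0212
finger_force: 25.0
```

```bash
python3 - <<'E'
from h import *
I={}
for n in("scene","top"):
    I[n]=cams.snapshot(n);cv2.imwrite(f"pics/{n}2.png",I[n][:,:,::-1])
s=status.read_state();print(s["time_s"],s["position"],s["gripper_width"],s["finger_force"])
p=s["position"];u,v=proj("scene",[p[0],p[1],.12]);print(u,v)
u,v=int(u),int(v)
a=cv2.resize(I["scene"][v-40:v+40,u-50:u+50],(750,600),interpolation=2)
cv2.imwrite("pics/s2.png",a[:,:,::-1]);print(u-50,v-40)
E
```

```text
7.4 [ 0.6235393  -0.07988644  0.18087911] 0.02108428957584953 24.999982455046847
235.18330582811268 201.82481650716738
185 161
```

View pics/s2.png

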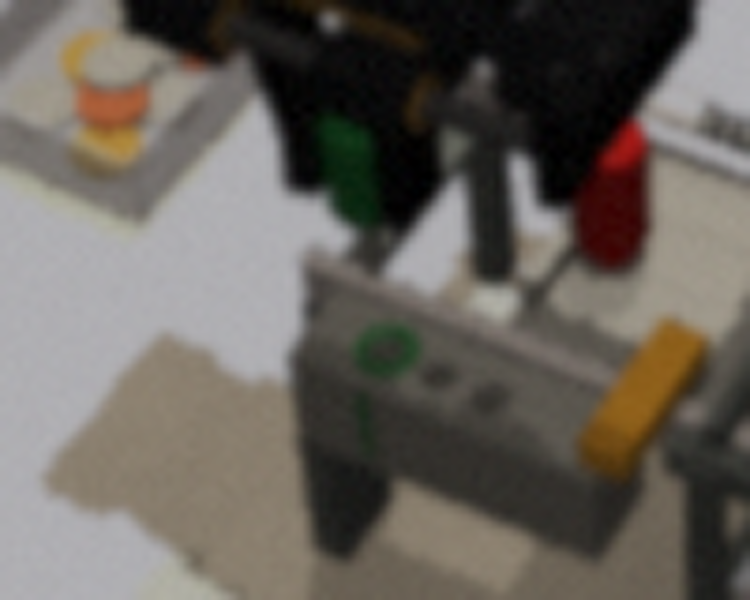

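The crop shows the pin hanging over the ring. The ring is at crop (388,350), the shank tip at about (375,255) and the head's left edge runs from (320,120) to (345,212). I need to check the tilt and offset by projection.

```bash
python3 - <<'E'
from h import *
p=status.read_state()["position"]
def cr(P): u,v=proj("scene",P); return np.round([(u-185)*7.5,(v-161)*7.5],0)
x,y,z=p[0],p[1],p[2]-.0435
for h in(0,.015,.03,.048,.066): print(h,cr([x,y,z+h]))
print("ring",cr([.6226,-.08,.1]),"+10mm x",cr([.6326,-.08,.1]),"+10mm y",cr([.6226,-.07,.1]))
im=cv2.imread("pics/scene2.png")[:,:,::-1].copy();print(blobs(im,(45,90,20),(90,255,255),(215,165,262,225)))
im=cv2.imread("pics/top2.png")[:,:,::-1].copy();print(blobs(im,(45,90,30),(90,255,255),(295,190,335,220)))
for h in(.03,.048,.066): print(proj("scene",[x,y,z+h]))
im=cv2.imread("pics/scene2.png")[176:202,222:243]
print(im.sum(2)//3)
E
```

```text
0 [372. 267.]
0.015 [367. 233.]
0.03 [363. 198.]
0.048 [358. 154.]
0.066 [352. 110.]
ring [384. 347.] +10mm x [361. 368.] +10mm y [409. 363.]
[([231.2, 182.7], [227, 176, 9, 15], 90), ([234.0, 208.4], [233, 206, 4, 5], 8), ([238.5, 206.8], [238, 205, 2, 5], 6)]
[]
(np.float64(233.40102363571432), np.float64(187.3796854068112))
(np.float64(232.68776003536718), np.float64(181.59879040596832))
(np.float64(231.9532160161871), np.float64(175.64542078734442))
[[ 28   5   0  10  10   7  16  15  11  10  12  11   7   8   8  10  13  27
   34  27  24]
 [ 47  12   8   7   9  14  23  26  24  22  12  10   4   9   9   6   9  20
   26  23  20]
 [ 62  19   5   3  10  17  23  25  27  24  22  21  11   3   6  10   1  13
   20  17  12]
 [ 81  30   6   5   8  11  23  28  29  33  27  28  15   7   6   7   7   2
    5   4  13]
 [ 95  33   5   6   6  10  18  22  26  30  27  28  19   9   2   7   2   4
    0   4  12]
 [101  37  10   7   5  10  17  21  23  22  23  22  17   6   2   5   1   2
    4   5   8]
 [110  45  13   8  11   6  14  20  21  24  23  20  16   5   6   3   5   1
    0   3   6]
 [114  54  14   7  
[... 972 characters left out ...]
8 153 134 132 141 152 138 101  68  52  46  47  58  90 135 164
  173 175 175]
 [175 173 160 139 120 116 121 127 111  87  67  55  47  50  77 128 162 173
  175 176 176]
 [176 172 160 124 102 105 111 112 108 100  93  72  56  66 111 153 171 176
  176 175 174]
 [175 176 164 119  84  83  89  97 105 106 104  90  73  85 127 158 170 171
  174 175 173]
 [175 178 165 123  80  67  69  78  86  94 100  99  99 103 123 140 148 151
  165 172 172]
 [174 176 165 130  86  66  68  71  77  82  86  89  99 104 113 120 121 127
  143 156 163]
 [176 175 167 130  85  66  68  74  80  79  79  78  83  86  96 104 110 114
  119 132 137]
 [175 175 163 117  71  62  73  82  81  83  81  81  79  79  83  87  95 102
  108 112 116]]
```

The shank projects where expected, so the pin is upright with under about 1 mm offset. Lowering in stages.

Emit:
arm_command([
  [[0, 0, -15, 0, 0, 0, 0], [0, 0, -28, 0, 0, 0, 0], [0, 0, -33, 0, 0, 0, 0], [0, 0, -37, 0, 0, 0, 0], [0, 0, -40, 0, 0, 0, 0], [0, 0, -43, 0, 0, 0, 0], [0, 0, -43, 0, 0, 0, 0]],
])

```text
time_s: 8.1
position: [0.6221, -0.0799, 0.1353]
ee_rot: [-0.0, -0.08, 0.997, 0.0]
contact_force: [-1.0, 0.4, 0.1]
gripper_width: 0.021
finger_force: 25.0
```

Tip is about 8 mm below the mouth with no force, so it is in the hole. Continuing down.

Emit:
arm_command([
  [[0, 0, -5, 0, 0, 0, 0], [0, 0, -10, 0, 0, 0, 0], [0, 0, -14, 0, 0, 0, 0], [0, 0, -18, 0, 0, 0, 0], [0, 0, -21, 0, 0, 0, 0], [0, 0, -21, 0, 0, 0, 0]],
])

```text
time_s: 8.7
position: [0.6219, -0.0799, 0.1139]
ee_rot: [-0.001, -0.081, 0.997, 0.0]
contact_force: [-0.0, 0.6, -1.4]
gripper_width: 0.021
finger_force: 25.0
```

Emit:
arm_command([
  [[0, 0, -1, 0, 0, 0, 0], [0, 0, -1, 0, 0, 0, 0.1], [0, 0, -1, 0, 0, 0, 0.3], [0, 0, -1, 0, 0, 0, 0.5], [0, 0, -1, 0, 0, 0, 0.6], [0, 0, -1, 0, 0, 0, 0.6], [0, 0, -1, 0, 0, 0, 0.6], [0, 0, 20, 0, 0, 0, 0.6], [0, 0, 50, 0, 0, 0, 0.6], [0, 0, 90, 0, 0, 0, 0.6], [0, 0, 90, 0, 0, 0, 0.6]],
])

```text
time_s: 9.8
position: [0.6256, -0.0802, 0.2114]
ee_rot: [0.006, -0.081, 0.997, -0.001]
contact_force: [0.5, 0.1, 0.5]
gripper_width: 0.0519
finger_force: 0.0
```

Emit:
arm_command([
  [[-20, 0, 0, 0, 0, -8, 0.6], [-45, 10, 0, 0, 0, -16, 0.6], [-72, 29, 0, 0, 0, -24, 0.6], [-72, 29, 0, 0, 0, -32, 0.6], [-72, 29, 0, 0, 0, -40, 0.6], [-72, 29, 0, 0, 0, -48, 0.6], [-72, 29, 0, 0, 0, -56, 0.6], [-72, 29, 0, 0, 0, -64, 0.6], [-72, 29, 0, 0, 0, -72, 0.6], [-72, 29, 0, 0, 0, -80, 0.6], [-72, 29, 0, 0, 0, -90, 0.6], [-72, 29, 0, 0, 0, -90, 0.6], [-72, 29, 0, 0, 0, -90, 0.6]],
])

```text
time_s: 11.1
position: [0.5525, -0.068, 0.2036]
ee_rot: [-0.01, 0.639, 0.769, 0.009]
contact_force: [-0.2, 1.2, -0.6]
gripper_width: 0.052
finger_force: 0.0
```

```bash
python3 - <<'E'
from h import *
I={}
for n in("scene","top"):
    I[n]=cams.snapshot(n);cv2.imwrite(f"pics/{n}3.png",I[n][:,:,::-1])
s=status.read_state();print(s["time_s"],s["position"],s["ee_rot"],s["gripper_width"],s["qpos"])
cv2.imwrite("pics/s3.png",cv2.resize(I["scene"][130:240,200:350],(750,550),interpolation=2)[:,:,::-1])
b=blobs(I["scene"],(45,90,20),(90,255,255),(215,165,262,225));print(b)
for h in(.1,.118,.136): print(h,proj("scene",[.6226,-.08,h]))
E
```

```text
11.2 [ 0.55242747 -0.06742745  0.20372144] [-0.00972626  0.63830737  0.76966827  0.00893611] 0.05212989599623006 [ 0.15489564  0.29355351 -0.18713058 -0.02979364 -1.08977771 -3.09665008]
[([235.1, 201.9], [231, 194, 9, 17], 125)]
0.1 (np.float64(236.13335335957913), np.float64(207.32472572488226))
0.118 (np.float64(235.49567834376353), np.float64(202.1258293009806))
0.136 (np.float64(234.8399936204553), np.float64(196.7801016518361))
```

View pics/s3.png

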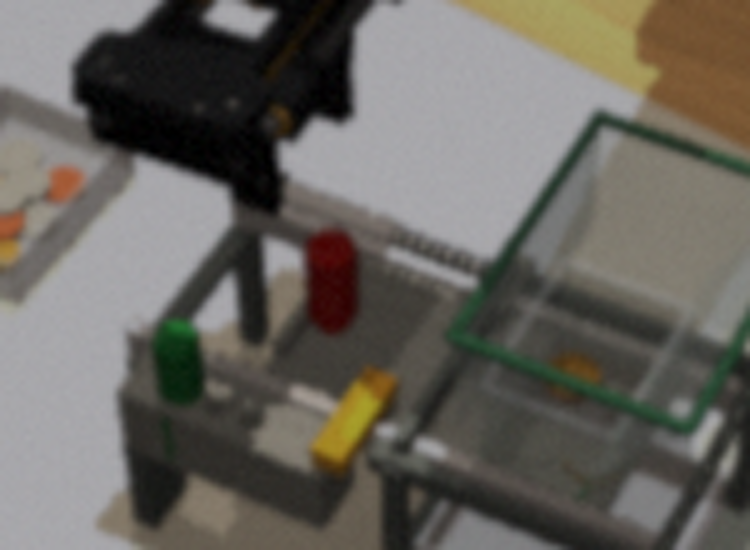

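The pin stands home: head at crop (180,362), and its centroid (235.1,201.9) matches the predicted (235.5,202.1). Joint 6 has hit its limit, so I'll turn the wrist the other way, half a turn.

Emit:
arm_command([
  [[0, 0, 20, 0, 0, 8, 0.6], [0, 0, 20, 0, 0, 16, 0.6], [0, 0, 20, 0, 0, 24, 0.6], [0, 0, 20, 0, 0, 32, 0.6], [0, 0, 20, 0, 0, 40, 0.6], [0, 0, 20, 0, 0, 48, 0.6], [0, 0, 20, 0, 0, 56, 0.6], [0, 0, 20, 0, 0, 64, 0.6], [0, 0, 20, 0, 0, 72, 0.6], [0, 0, 20, 0, 0, 80, 0.6], [0, 0, 20, 0, 0, 88, 0.6], [0, 0, 20, 0, 0, 96, 0.6], [0, 0, 20, 0, 0, 104, 0.6], [0, 0, 20, 0, 0, 112, 0.6], [0, 0, 20, 0, 0, 120, 0.6], [0, 0, 20, 0, 0, 128, 0.6], [0, 0, 20, 0, 0, 136, 0.6], [0, 0, 20, 0, 0, 144, 0.6], [0, 0, 20, 0, 0, 152, 0.6], [0, 0, 20, 0, 0, 160, 0.6]],
])

```text
time_s: 13.2
position: [0.5524, -0.0669, 0.2238]
ee_rot: [-0.011, -0.65, 0.76, -0.008]
contact_force: [0.3, 1.1, -0.1]
gripper_width: 0.0524
finger_force: 0.0
```

Emit:
arm_command([
  [[0, 0, 0, 0, 0, 8, 0.6], [0, 0, 0, 0, 0, 16, 0.6], [0, 0, 0, 0, 0, 20, 0.6], [0, 0, 0, 0, 0, 20, 0.6], [0, 0, 0, 0, 0, 20, 0.6]],
])

```text
time_s: 13.7
position: [0.5525, -0.0671, 0.2239]
ee_rot: [0.009, 0.769, -0.639, 0.01]
contact_force: [0.4, 0.3, 1.5]
gripper_width: 0.052
finger_force: 0.0
```

```bash
python3 - <<'E'
from h import *
s=status.read_state();print(s["time_s"],s["position"],s["ee_rot"],s["gripper_width"],s["qpos"])
q=s["ee_rot"];print(np.degrees(np.arctan2(2*q[2]**2-1,2*q[1]*q[2])))
E
```

```text
13.7 [ 0.55248006 -0.06706655  0.22386427] [ 0.00906005  0.76941478 -0.63861108  0.00973177] 0.051953552450094774 [ 0.18519682  0.27049203 -0.18876902  0.02959586 -1.11321985 -0.0130291 ]
-169.37510776670265
```

Emit:
arm_command([
  [[-1, 16, 0, 1.5, 0.2, -1, 0.6], [-1, 16, -30, 1.5, 0.2, -1, 0.6], [-1, 16, -60, 1.5, 0.2, -1, 0.6], [-1, 16, -80, 1.5, 0.2, -1, 0.6], [-1, 16, -92, 1.5, 0.2, -1, 0.6], [-1, 16, -102, 1.5, 0.2, -1, 0.6], [-1, 16, -102, 1.5, 0.2, -1, 0.6], [-1, 16, -102, 1.5, 0.2, -1, 0.6]],
])

```text
time_s: 14.5
position: [0.5522, -0.0512, 0.1226]
ee_rot: [-0.0, 0.764, -0.645, 0.0]
contact_force: [-1.1, 0.8, 0.1]
gripper_width: 0.0522
finger_force: 0.0
```

Emit:
arm_command([
  [[0, 0, 0, 0, 0, 0, 0.4], [0, 0, 0, 0, 0, 0, 0], [0, 0, 0, 0, 0, 0, 0], [0, 0, 0, 0, 0, 0, 0], [0, 0, 0, 0, 0, 0, 0], [0, 0, 0, 0, 0, 0, 0], [0, 0, 0, 0, 0, 0, 0], [0, 0, 0, 0, 0, 0, 0], [0, 0, 0, 0, 0, 0, 0]],
], grip_force=45)

```text
time_s: 15.4
position: [0.5512, -0.0514, 0.122]
ee_rot: [0.0, 0.764, -0.645, -0.0]
contact_force: [-2.6, -0.1, 4.5]
gripper_width: 0.023
finger_force: 45.0
```

Emit:
arm_command([
  [[1, -6, 0, 0, 0, 0, 0], [2, -12, 0, 0, 0, 0, 0], [3, -18, 0, 0, 0, 0, 0], [4, -24, 0, 0, 0, 0, 0], [5, -30, 0, 0, 0, 0, 0], [6, -36, 0, 0, 0, 0, 0], [7, -42, 0, 0, 0, 0, 0], [8, -48, 0, 0, 0, 0, 0], [9, -54, 0, 0, 0, 0, 0], [9, -57, 0, 0, 0, 0, 0], [10, -59, 0, 0, 0, 0, 0], [10, -59, 0, 0, 0, 0, 0]],
])

```text
time_s: 16.6
position: [0.5609, -0.1089, 0.1221]
ee_rot: [-0.0, 0.764, -0.645, -0.001]
contact_force: [-4.6, 9.0, 7.3]
gripper_width: 0.0227
finger_force: 45.0
```

Emit:
arm_command([
  [[0, -1, 0, 0, 0, 0, 0], [0, -2, 0, 0, 0, 0, 0], [0, -3, 0, 0, 0, 0, 0], [0, -4, 0, 0, 0, 0, 0], [0, -4, 0, 0, 0, 0, 0], [0, -4, 0, 0, 0, 0, 0]],
])

```text
time_s: 17.2
position: [0.5615, -0.1124, 0.1221]
ee_rot: [-0.001, 0.764, -0.645, -0.001]
contact_force: [-4.1, 8.8, 6.0]
gripper_width: 0.0229
finger_force: 45.0
```

```bash
python3 - <<'E'
from h import *
I={}
for n in("scene","top"):
    I[n]=cams.snapshot(n);cv2.imwrite(f"pics/{n}4.png",I[n][:,:,::-1])
s=status.read_state();print(s["time_s"],s["position"],s["contact_force"],s["finger_force"])
a=cv2.resize(I["scene"][150:260,200:350],(750,550),interpolation=2)
cv2.imwrite("pics/s4.png",a[:,:,::-1])
print(blobs(I["scene"],(45,90,20),(90,255,255),(215,165,262,225)))
E
```

```text
17.3 [ 0.56150849 -0.11241446  0.1220615 ] [-3.68239792  8.82687177  5.43269839] 44.999419609084725
[([234.9, 201.0], [231, 194, 9, 17], 111)]
```

View pics/s4.png

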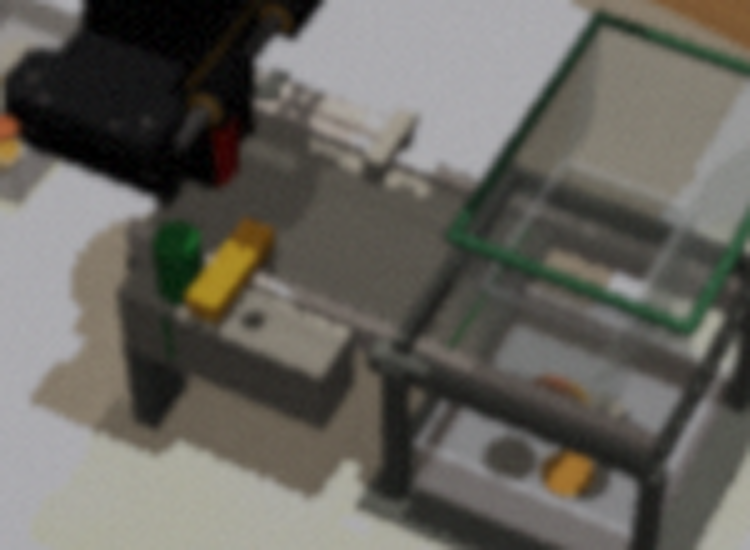

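The lug at crop (230,270) is at the pin head (178,262), and the green line (465,320) has come out from under the funnel. Coins lie in the pan. One small nudge onto the pin, a settling pause, then a top view.

Emit:
arm_command([
  [[0, -1, 0, 0, 0, 0, 0], [0, -1.5, 0, 0, 0, 0, 0], [0, -1.5, 0, 0, 0, 0, 0], [0, -1.5, 0, 0, 0, 0, 0], [0, -1.5, 0, 0, 0, 0, 0], [0, -1.5, 0, 0, 0, 0, 0]],
])

```text
time_s: 17.9
position: [0.5617, -0.1137, 0.1221]
ee_rot: [-0.001, 0.764, -0.645, -0.001]
contact_force: [-3.5, 9.9, 5.9]
gripper_width: 0.0231
finger_force: 45.0
```

```bash
python3 - <<'E'
from h import *
T=cams.snapshot("top");S=cams.snapshot("scene")
s=status.read_state();print(s["time_s"],s["position"],s["contact_force"],s["finger_force"])
print(blobs(S,(45,90,20),(90,255,255),(215,165,262,225)))
a=cv2.convertScaleAbs(cv2.resize(T[195:275,205:285],(400,400),interpolation=2),alpha=1.6)
b=cv2.resize(S[190:260,270:340],(400,400),interpolation=2)
cv2.imwrite("pics/f5.png",np.hstack([a,b])[:,:,::-1])
E
```

```text
18.0 [ 0.56170967 -0.11370856  0.12204541] [-2.91312862  9.26648935  5.5793988 ] 45.00073635717854
[([234.7, 200.8], [231, 194, 9, 16], 107)]
```

View pics/f5.png

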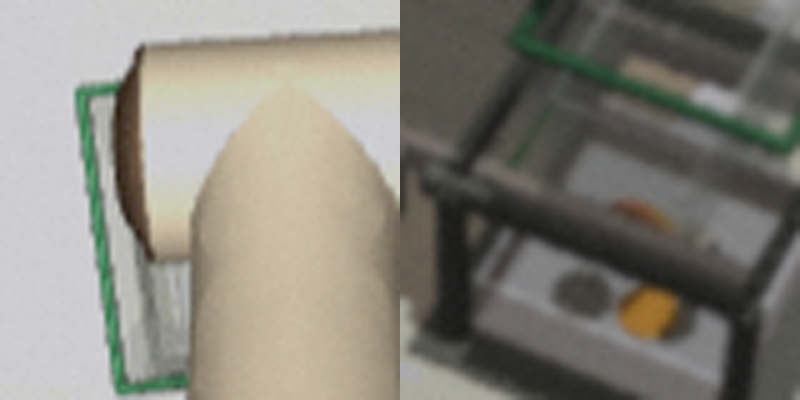

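The arm hides the throat from above. In the scene view the throat is empty and coins lie on the pan floor. I'll nudge once more to feel the pin.

Emit:
arm_command([
  [[0, -1, 0, 0, 0, 0, 0], [0, -1.5, 0, 0, 0, 0, 0], [0, -1.5, 0, 0, 0, 0, 0], [0, -1.5, 0, 0, 0, 0, 0], [0, -1.5, 0, 0, 0, 0, 0], [0, -1.5, 0, 0, 0, 0, 0], [0, -1.5, 0, 0, 0, 0, 0], [0, -1.5, 0, 0, 0, 0, 0]],
])

```text
time_s: 18.8
position: [0.5618, -0.1143, 0.122]
ee_rot: [-0.002, 0.764, -0.645, -0.001]
contact_force: [-2.9, 12.7, 7.4]
gripper_width: 0.0228
finger_force: 45.0
```

Force rose from 9 to 13 N with only 0.6 mm of travel, so the lug is against the pin. Handing in.

```bash
python3 -c "
from bench import ctrl
print(ctrl.close_job())"
```

```text
the job is handed in; nothing more can be done
None
```

I handed the job in with the pin home in the green-ringed hole and the gate held about 63 mm out against it by the gripped knob; coins lie in the pan and the throat looks empty, but I couldn't count all six, and no verdict came back.

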